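# Bring the honey round to the front of the breakfast carousel

## Robot

A 6-joint arm with a two-finger parallel gripper is mounted at the origin on the work surface. World frame = base frame: x ahead of the robot, y to its left, z up, the work surface at z = 0. Lengths are in m, angles in rad, forces in N, time in s.
With the tool pointing down it reaches from about 0.3 to 0.775 m from the base axis. Payload 14.6 kg.
Tool frame: the origin (TCP) lies on the centre line of the jaws, within the pads' length; the fingertips stand 11 mm ahead of it and the grasp point (between the pads) lies 8 mm behind it; y points along the fingers, x is the direction in which the jaws open and shut, and the axes are right-handed (so a half turn about y gives the same grasp; the last joint's range is limited). The gripper opens to 94 mm and grips with 3 to 60 N. Pads are 16 mm wide; open, the fingers measure 119 mm over their backs; the gripper's body (75 mm by 177 mm) begins 78 mm behind the grasp point.
Start: joints at [1.086, 0.3, 1.521, -0, 1.321, -0.067], TCP at [0.223, 0.503, 0.216] pointing down, gripper open.
Joint ranges: [-3.03, 3.03], [-0.79, 2.21], [0.23, 2.52], [-1.04, 4.18], [0, 3.07], [-2.55, 2.55]. Speed limits (rad/s): [2.22, 2.22, 2.57, 3.14, 3.14, 3.14].

## Interface

Orientations are given as [roll, pitch, yaw] about the fixed x, y, z axes, in that order (R = Rz(yaw) Ry(pitch) Rx(roll)).
In Python, from station import ctrl, imaging gives the robot as it stands. The module is installed in compiled form; this text tells all that it offers.
- The arm moves only by the tool apply_moves, never from a script. Its argument "deltas" is a list of rows, each an object with "dp": the shift along the tool's x, y, z in m, a list of three; "roll": the turn about the tool's y in rad; "grip": the closure, from -1 (fully open) to 1 (shut). In form: [{"dp": [tx, ty, tz], "roll": roll, "grip": grip}, ...]. A call has 1 to 10 rows; each row shifts and turns the commanded pose from where the row before left it, along the tool's axes as they then stand; what a row does not reach is not made up. A row lasts 1/8 s, in which the tool goes at most 62.5 mm and 10.7 degrees, less where a joint would pass 70% of its speed; a pose out of reach is approached as far as the arm can. A call with a gripper value outside its range is refused whole. The fingers move at their own pace and stop on an object; "newtons" is the grip in N (left out, the last holds). Time passes only in rows, so rows that do not move let the fingers close. It gives the time, the measured TCP pose, the force and the opening at its end, in the units of the state.
- ctrl.get_obs(): the state, without advancing time (a new reading comes with each control period).
- imaging.camera(name): name is "side" or "top"; returns the picture (420x560x3 uint8, blue, green, red); there is no depth.
- imaging.camera_info(name): a dict with "K" (3x3 intrinsics, pixels), "world_from_camera" (4x4, takes a point from camera to world coordinates). Camera axes: x right, y down, z forward; pixel columns grow to the right and rows downward; lengths in m; the calibration is good to about 2 mm. A picture is of the moment at which its call begins. camera_info takes no time and is no camera call.
- ctrl.hand_in(): hands the job in, once; it reports no verdict.
The state is a dict: "time_s": time; "qpos": joint angles; "joint_vel": joint speeds; "tau": joint torques, N m; "ee_pos": TCP position; "eef_rot": TCP orientation; "force": force on the tool from outside, world axes, zero at the start; "moment": the same for the moment, N m; "grip_width": finger opening in m.
Only numpy, scipy, OpenCV 4.12 (cv2) and the standard library are available. Lean on these libraries where they do the work, as an engineer would, in place of code of your own. Each camera call takes 0.05 s, during which the arm holds its last target. There are 200 camera calls.

## Task

On the breakfast counter, turn the jam carousel by gently pushing the upright black pins on its rim with a fingertip, until the honey jar (amber, yellow lid) stands at the front, right in line with the red pointer. Do not touch or lift any of the jars, and leave the mug, bowl and carafe where they are. Finish with the carousel at rest.

Things in the scene. Friction and masses are not known exactly. Their poses are not given: they have to be found in the camera images.
- foot: Fixed dark steel foot of the carousel; does not turn. Origin on the counter, on the vertical turning axis. Its own -x axis (towards the robot, up to 0.5 rad either way) is the front.
- pointer (a point): Tip of the red arrowhead fixed on the foot's tongue, which sticks out at the front from under the platter: 158 mm from the axis along the foot's -x axis, 18 mm above the counter (tongue 36 mm wide, out to 205 mm). The honey jar must end between the axis and this tip.
- carousel: Round white platter, radius 150 mm, turning freely and endlessly either way about the foot's axis; light friction (about 0.15 N m) stops it within a few degrees once let go. Origin on the axis, 20 mm above the counter; x, y turn with it. Its top is 38 mm above the counter. Jars stand on it 72 mm from the axis, midway in bearing between neighbouring pins.
- pin0 (a point): Top centre of one of five equal black pins upright on the platter's rim, 138 mm from the axis, on the carousel's own x axis; the others stand every 72 degrees round. Each is 12 mm in diameter and 34 mm tall, its top 72 mm above the counter. Push them sideways along the rim.
- honey: The honey jar: loose round jar, amber with a yellow lid, 50 mm in diameter, 62 mm tall, about 0.12 kg, standing on the platter 72 mm from the axis and riding round with it by friction. Origin at the centre of its underside. It must come to the front without being touched.
- jar_red: Loose round jam jar, dark red with a red lid, same size and origin as the honey jar; stands in one of the other four places of the carousel. Not to be touched.
- jar_green: Loose round jam jar, olive green with a green lid, same size and origin as the honey jar; stands in one of the other four places of the carousel. Not to be touched.
- jar_blue: Loose round jam jar, dark purple with a blue lid, same size and origin as the honey jar; stands in one of the other four places of the carousel. Not to be touched.
- jar_black: Loose round jam jar, brown with a black lid, same size and origin as the honey jar; stands in one of the other four places of the carousel. Not to be touched.
- mug: Loose white mug, 76 mm in diameter, 85 mm tall, on the counter to the robot's right of the carousel. Origin under its centre. Leave alone.
- bowl: Loose blue bowl, 120 mm in diameter, 50 mm tall, on the counter to the right of the carousel. Origin under its centre. Leave alone.
- carafe: Loose small carafe, orange with a steel collar, 72 mm in diameter, 134 mm tall, on the counter to the left of the carousel. Origin under its centre. Leave alone.
Mind the look-alikes: they are no part of the job. Leave any white look-alike of the honey alone.

How it is judged:
On the way:
1. the honey jar comes in line with the red pointer (y of honey in the frame of foot between -0.013 and 0.013 m and x of honey in the frame of foot below -0.05 m), for 0.2 s.
At the end, for the whole second after the job is handed in: The honey jar stands within 13 mm to either side of the foot's front line (its -x axis), on the front side; the carousel is at rest (under 0.05 rad/s); all five jars stand upright on the platter in their places (60 to 84 mm from the axis); mug, bowl and carafe are within 20 mm of where they were (all of step 1 and angle between each of honey, jar_red, jar_green, jar_blue, jar_black's own z axis and vertical below 0.15 rad and z of honey in the frame of carousel between 0.012 and 0.024 m and horizontal distance between honey and carousel between 0.06 and 0.084 m and z of jar_red in the frame of carousel between 0.012 and 0.024 m and horizontal distance between jar_red and carousel between 0.06 and 0.084 m and z of jar_green in the frame of carousel between 0.012 and 0.024 m and horizontal distance between jar_green and carousel between 0.06 and 0.084 m and z of jar_blue in the frame of carousel between 0.012 and 0.024 m and horizontal distance between jar_blue and carousel between 0.06 and 0.084 m and z of jar_black in the frame of carousel between 0.012 and 0.024 m and horizontal distance between jar_black and carousel between 0.06 and 0.084 m and angular speed of carousel below 0.05 rad/s and distance of each of mug, bowl, carafe from where it was at the start of the episode below 0.02 m); the robot touches nothing.
It fails at once if the robot touches a jar (over 0.5 N) (contact force between any of the fingers, the arm and honey above 0.5 N or contact force between any of the fingers, the arm and jar_red above 0.5 N or contact force between any of the fingers, the arm and jar_green above 0.5 N or contact force between any of the fingers, the arm and jar_blue above 0.5 N or contact force between any of the fingers, the arm and jar_black above 0.5 N).
It fails at once if a jar is lifted, tipped or slides out of its place on the platter (z of any of honey, jar_red, jar_green, jar_blue, jar_black in the frame of carousel above 0.03 m or angle between any of honey, jar_red, jar_green, jar_blue, jar_black's own z axis and vertical above 0.3 rad or horizontal distance between any of honey, jar_red, jar_green, jar_blue, jar_black and carousel above 0.087 m or horizontal distance between any of honey, jar_red, jar_green, jar_blue, jar_black and carousel below 0.057 m).
It fails at once if the carousel is pushed or gripped hard (over 25 N) (contact force between the fingers and carousel above 25 N).
It fails at once if the arm or the gripper's body, not a finger, touches the carousel (contact force between the arm and carousel above 1 N).
It fails at once if the mug, bowl or carafe is disturbed (over 20 mm) (distance of any of mug, bowl, carafe from where it was at the start of the episode above 0.02 m).
It also fails if it takes over 64 s, if anything falls off the work surface, if the arm or the gripper's body presses on something with over 40 N, if the wrist force passes 120 N, or if a joint passes its speed limit or range.

## Working session

There is one attempt and no reset: what is moved stays moved. The work goes in short steps, Python scripts to look and compute and a tool call to move; the robot and the scene stay as the last step left them, time stands still between calls to the robot, and variables do not carry over. Pictures are saved under pics/ and viewed, about 8 in all and at most 12, crops included, and the job is handed in when it is done.

Besides the shell and the picture viewer there is one more tool, called as a command line: name --argument value ..., lists and objects as JSON in quotes. apply_moves: Moves the arm, as the interface text tells. Its arguments: {"type":"object","properties":{"deltas":{"type":"array"},"newtons":{"type":"number"}},"required":["deltas"]}

```bash
mkdir -p pics; python3 - <<'E'
from station import ctrl, imaging
import cv2
for n in("side","top"):
    im=imaging.camera(n); cv2.imwrite(f"pics/{n}0.png",im); i=imaging.camera_info(n); print(n,i["K"],i["world_from_camera"])
print(ctrl.get_obs())
E
```

```text
side [[384.34263271   0.         276.17622636]
 [  0.         384.34263271 204.7704725 ]
 [  0.           0.           1.        ]] [[ 0.94066493 -0.24959794  0.22989207  0.35600213]
 [-0.33919829 -0.71097797  0.61599906 -0.63724068]
 [ 0.0096961  -0.65742771 -0.75345524  0.86008059]
 [ 0.          0.          0.          1.        ]]
top [[525.24384844   0.         275.67527616]
 [  0.         525.24384844 214.82414902]
 [  0.           0.           1.        ]] [[-0.01729286 -0.99052483  0.13624068  0.42950243]
 [-0.99977016  0.01885715  0.01019956 -0.00490815]
 [-0.01267203 -0.13603299 -0.99062326  1.28979531]
 [ 0.          0.          0.          1.        ]]
{'time_s': 0.1, 'qpos': array([ 1.08641096e+00,  3.00368945e-01,  1.52150992e+00, -3.90629927e-05,
        1.32068846e+00, -6.66020199e-02]), 'joint_vel': array([ 0.00014151, -0.0001483 , -0.00141448,  0.00045953,  0.00033321,
        0.00176879]), 'tau': array([ 1.97984897e-03, -5.32648802e+01, -3.53281760e+01,  7.09758047e-02,
        2.35779444e-02, -5.18632373e-05]), 'ee_pos': array([0.22306525, 0.50249544, 0.21597246]), 'eef_rot': array([-1.57076921e+00,  9.75029744e-04,  1.15302268e+00]), 'force': array([ 0.45770693, -0.10428415,  0.01125434]), 'moment': array([0.0271137 , 0.03322487, 0.0196348 ]), 'grip_width': 0.09365660225464471}
```

View pics/top0.png

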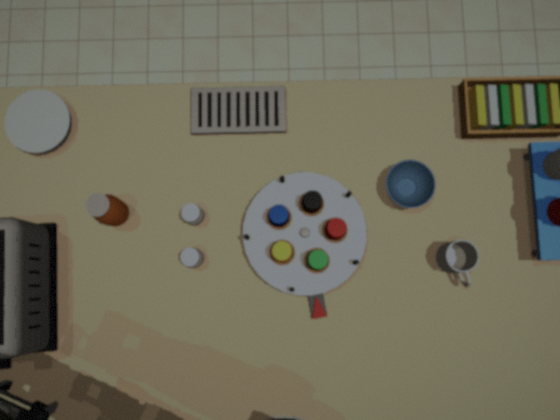

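View pics/side0.png

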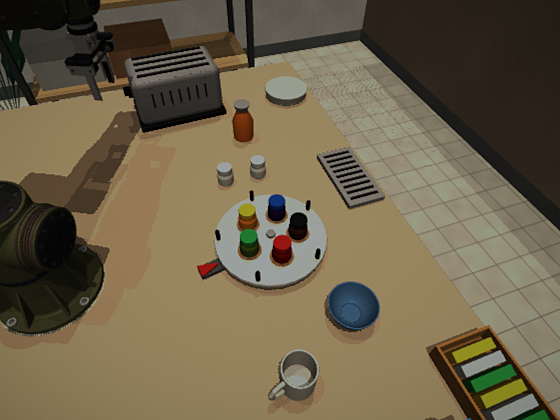

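Top view: the honey jar (yellow lid) is at (282,251). The other lids are blue (279,215), black (312,202), red (336,229) and green (318,260), and the red pointer tip is near (318,297). The pins are at about (282,179), (348,194), (355,262), (291,289) and (247,237).

Possible look-alikes for honey are the white shakers at (191,213) and (191,257), and the yellow blocks in the crate at (481,105). I choose (282,251): amber with a yellow lid, on the platter. In the side view it is at (247,212).

```bash
cat > h.py <<'E'
import numpy as np, cv2
from station import ctrl, imaging
def cam(n):
    i=imaging.camera_info(n); return np.array(i["K"]),np.array(i["world_from_camera"])
def unproj(n,uv,z):
    K,T=cam(n); d=T[:3,:3]@np.linalg.solve(K,[*uv,1]); o=T[:3,3]; return o+d*(z-o[2])/d[2]
def P(n):
    K,T=cam(n); return K@np.linalg.inv(T)[:3]
def proj(n,p):
    q=P(n)@[*p,1]; return q[:2]/q[2]
def tri(a,b):
    X=cv2.triangulatePoints(P("top"),P("side"),np.float64(a).reshape(2,1),np.float64(b).reshape(2,1)).ravel(); return X[:3]/X[3]
def blobs(mask,c,r):
    m=np.zeros_like(mask); cv2.circle(m,tuple(int(x) for x in c),int(r),255,-1); m&=mask
    n,_,s,ce=cv2.connectedComponentsWithStats(m); return [(ce[i].round(1).tolist(),s[i].tolist()) for i in range(1,n) if s[i][4]>5]
E
python3 - <<'E'
from h import *
t=cv2.imread("pics/top0.png");s=cv2.imread("pics/side0.png")
for n,im,c,r in(("top",t,(305,233),64),("side",s,(270,240),62)):
    hsv=cv2.cvtColor(im,cv2.COLOR_BGR2HSV)
    print(n,"dark",blobs(cv2.inRange(hsv,(0,0,0),(180,255,40)),c,r))
    print("yellow",blobs(cv2.inRange(hsv,(24,170,90),(35,255,255)),c,r))
    print("red",blobs(cv2.inRange(hsv,(0,190,100),(6,255,255))|cv2.inRange(hsv,(174,190,100),(180,255,255)),c,100))
a=cv2.resize(t[160:330,220:390],None,fx=3.4,fy=3.4,interpolation=cv2.INTER_CUBIC)
cv2.imwrite("pics/crop.png",cv2.convertScaleAbs(a,alpha=1.3))
E
```

```text
top dark [([281.6, 178.7], [281, 177, 2, 4, 7]), ([311.0, 202.0], [302, 192, 19, 21, 315]), ([348.0, 194.0], [347, 193, 3, 3, 7]), ([276.7, 223.9], [270, 221, 15, 5, 21]), ([327.9, 235.0], [326, 232, 5, 6, 8])]
yellow []
red []
side dark [([251.0, 195.3], [250, 191, 3, 10, 29]), ([307.5, 205.0], [306, 201, 4, 9, 30]), ([275.9, 213.2], [268, 204, 17, 17, 201]), ([297.6, 226.1], [288, 213, 19, 27, 421]), ([217.3, 234.5], [215, 230, 5, 10, 34]), ([249.1, 249.7], [240, 240, 19, 17, 162]), ([317.2, 253.5], [315, 249, 5, 10, 38]), ([279.8, 257.8], [272, 250, 19, 13, 55]), ([221.2, 269.6], [217, 266, 10, 7, 20]), ([257.5, 275.8], [256, 271, 4, 10, 37])]
yellow [([246.5, 209.9], [239, 204, 16, 13, 164])]
red [([282.1, 242.2], [274, 235, 17, 15, 201]), ([206.1, 267.9], [198, 263, 20, 13, 131])]
```

View pics/crop.png

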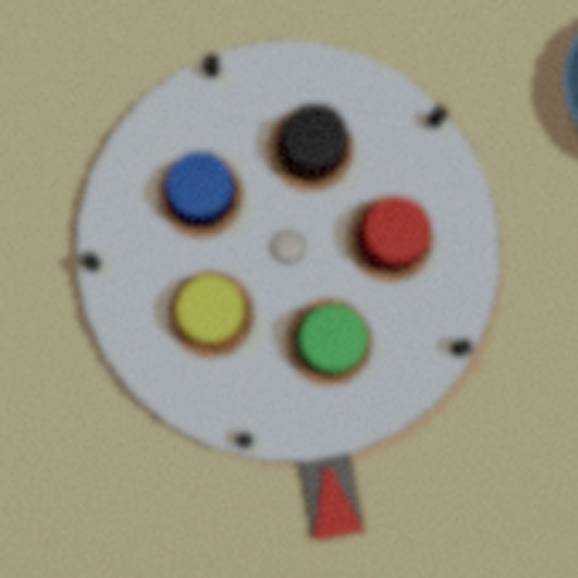

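The crop confirms the choice: the honey's yellow lid is at crop (211,310), pins at (211,64), (436,115), (460,347), (243,439) and (89,262), and the arrow tip at (329,465), next to the green jar.

```bash
cat >> h.py <<'E'
def ang(v): return np.degrees(np.arctan2(v[1],v[0]))
E
python3 - <<'E'
from h import *
f=lambda u,v:((u+.5)/3.4-.5+220,(v+.5)/3.4-.5+160)
pins=[f(*p) for p in((211,63),(436,114),(461,347),(243,439),(89,262))]
side=[(307.5,201.5),(317.2,249.5),(257.5,271.5),(217.3,230.5),(251,191.5)]
W=np.array([unproj("top",p,.071) for p in pins])
for p,s in zip(pins,side): print("pin tri",tri(p,s).round(3))
for p,s in((f(211,310),(246.5,209.9)),): print("honey tri",tri(p,s).round(3))
c=W.mean(0); c=cv2.minEnclosingCircle(W[:,:2].astype(np.float32)); print("circle",c)
A=np.c_[2*W[:,:2],np.ones(5)]; x=np.linalg.lstsq(A,(W[:,:2]**2).sum(1),rcond=None)[0]; C=x[:2]; print("C",C,"r",np.sqrt(x[2]+C@C))
for w in W: print("pin",w.round(4),ang(w[:2]-C).round(1),np.linalg.norm(w[:2]-C).round(4))
tip=unproj("top",f(329,463),.018); print("tip",tip.round(4),ang(tip[:2]-C),np.linalg.norm(tip[:2]-C))
for n,u in dict(honey=(211,310),green=(333,338),red=(396,231),black=(314,138),blue=(201,187)).items():
    w=unproj("top",f(*u),.1); print(n,w.round(4),ang(w[:2]-C).round(1),np.linalg.norm(w[:2]-C).round(4))
hub=unproj("top",f(288,246),.04);print("hub",hub)
base=unproj("top",f(337,535),.018);print("arrow base",base,ang(base[:2]-C))
for n,u in dict(bowl=(411,185),mug=(458,255)).items(): print(n,unproj("top",u,.05).round(3))
print("carafe",unproj("top",(97,205),.134))
for n,u in dict(s1=(191,213),s2=(191,257)).items(): print(n,unproj("top",u,.05).round(3))
E
```

```text
pin tri [ 0.684 -0.008  0.069]
pin tri [ 0.645 -0.163  0.069]
pin tri [ 0.484 -0.174  0.071]
pin tri [ 0.425 -0.025  0.071]
pin tri [0.547 0.078 0.071]
honey tri [ 0.51  -0.005  0.097]
circle ((0.5571515560150146, -0.058350253850221634), 0.13693052530288696)
C [ 0.55731441 -0.05841804] r 0.13670233457500028
pin [ 0.6843 -0.0081  0.071 ] 21.6 0.1366
pin [ 0.6453 -0.163   0.071 ] -49.9 0.1367
pin [ 0.4843 -0.1742  0.071 ] -122.2 0.1369
pin [ 0.425  -0.0249  0.071 ] 165.8 0.1365
pin [0.547  0.0781 0.071 ] 94.3 0.1369
tip [ 0.4071 -0.0858  0.018 ] -169.6580200275288 0.1527152337292667
honey [ 0.5106 -0.0049  0.1   ] 131.1 0.0711
green [ 0.4905 -0.0856  0.1   ] -157.9 0.0721
red [ 0.5612 -0.1297  0.1   ] -86.9 0.0714
black [ 0.6253 -0.0765  0.1   ] -14.9 0.0704
blue [5.934e-01 3.000e-04 1.000e-01] 58.4 0.0689
hub [ 0.55866059 -0.05984445  0.04      ]
arrow base [ 0.35722004 -0.09003836  0.018     ] -171.0199768469986
bowl [ 0.666 -0.317  0.05 ]
mug [ 0.497 -0.418  0.05 ]
carafe [0.61824463 0.4062296  0.134     ]
s1 [0.608 0.21  0.05 ]
s2 [0.503 0.21  0.05 ]
```

Axis C ≈ (0.558, −0.0585). Pins lie at 21.9° + 72°k, honey at about 130.5° and the front at about 189.9°, so I need roughly +59.5° counter-clockwise. The triangulated heights (pins 0.070, lid 0.097) agree with the text. I'll push the pin at 166° from its 155° side with shut fingers, following the arc. First move: travel, shut the fingers, then turn.

apply_moves --deltas '[{"dp": [-0.0374, 0, -0.0395], "roll": 0, "grip": 1}, {"dp": [-0.0374, 0, -0.0395], "roll": 0, "grip": 1}, {"dp": [-0.0374, 0, -0.0395], "roll": 0, "grip": 1}, {"dp": [-0.0374, 0, -0.0395], "roll": 0, "grip": 1}, {"dp": [-0.0374, 0, -0.0395], "roll": 0, "grip": 1}, {"dp": [-0.0374, 0, -0.0395], "roll": 0, "grip": 1}, {"dp": [-0.0374, 0, -0.0395], "roll": 0, "grip": 1}, {"dp": [-0.0374, 0, -0.0395], "roll": 0, "grip": 1}, {"dp": [-0.0374, 0, -0.0395], "roll": 0, "grip": 1}, {"dp": [-0.0374, 0, -0.0395], "roll": 0, "grip": 1}]' --newtons 10

```text
time_s: 1.35
ee_pos: [0.4327, -0.0012, 0.2164]
eef_rot: [-1.571, -0.0, 1.153]
force: [0.7, 1.2, -0.1]
grip_width: 0.0007
```

apply_moves --deltas '[{"dp": [0, 0, 0], "roll": 0.16, "grip": 1}, {"dp": [0, 0, 0], "roll": 0.16, "grip": 1}, {"dp": [0, 0, 0], "roll": 0.16, "grip": 1}, {"dp": [0, 0, 0], "roll": 0.16, "grip": 1}, {"dp": [0, 0, 0], "roll": 0.16, "grip": 1}, {"dp": [0, 0, 0], "roll": 0.16, "grip": 1}, {"dp": [0, 0, 0], "roll": 0.16, "grip": 1}, {"dp": [0, 0, 0], "roll": 0.16, "grip": 1}, {"dp": [0, 0, 0], "roll": 0.16, "grip": 1}, {"dp": [0, 0, 0], "roll": 0.15, "grip": 1}]'

```text
time_s: 2.6
ee_pos: [0.4323, 0.0006, 0.2162]
eef_rot: [-1.571, 0.0, -0.442]
force: [0.5, -0.2, 0.4]
grip_width: 0.0004
```

On target. Now I'll descend to TCP z ≈ 0.061, which puts the tips at 0.050.

apply_moves --deltas '[{"dp": [0, 0.025, 0], "roll": 0, "grip": 1}, {"dp": [0, 0.025, 0], "roll": 0, "grip": 1}, {"dp": [0, 0.025, 0], "roll": 0, "grip": 1}, {"dp": [0, 0.02, 0], "roll": 0, "grip": 1}, {"dp": [0, 0.02, 0], "roll": 0, "grip": 1}, {"dp": [0, 0.015, 0], "roll": 0, "grip": 1}, {"dp": [0, 0.015, 0], "roll": 0, "grip": 1}, {"dp": [0, 0.01, 0], "roll": 0, "grip": 1}, {"dp": [0, 0, 0], "roll": 0, "grip": 1}]'

```text
time_s: 3.72
ee_pos: [0.4322, 0.0006, 0.0609]
eef_rot: [-1.571, 0.001, -0.437]
force: [0.1, 0.1, -0.0]
grip_width: 0.0005
```

```bash
python3 - <<'E'
from h import *
o=ctrl.get_obs(); print(o["ee_pos"],o["force"])
a=imaging.camera("side")[140:300,170:370]; cv2.imwrite("pics/side1.png",cv2.resize(a,None,fx=3.5,fy=3.5,interpolation=cv2.INTER_CUBIC))
E
```

```text
[0.43216644 0.00059919 0.06094032] [ 0.14688036  0.05116125 -0.04037432]
```

View pics/side1.png

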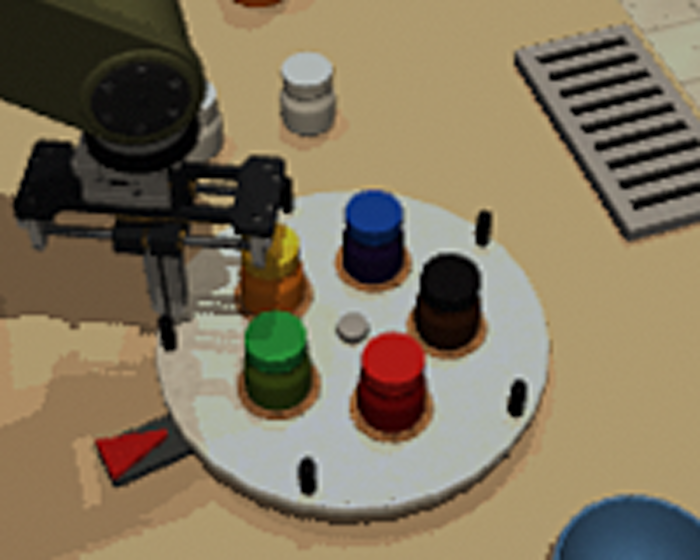

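The side view shows the fingertips just behind the front pin (crop (168,330)), with the gripper body clear above the jars. I'll push along the arc in gentle 2° rows.

apply_moves --deltas '[{"dp": [0.0001, 0, -0.0036], "roll": -0.026, "grip": 1}, {"dp": [0.0001, 0, -0.0036], "roll": -0.026, "grip": 1}, {"dp": [0.0001, 0, -0.0036], "roll": -0.026, "grip": 1}, {"dp": [0.0001, 0, -0.0036], "roll": -0.026, "grip": 1}, {"dp": [0.0001, 0, -0.0036], "roll": -0.026, "grip": 1}, {"dp": [0.0001, 0, -0.0036], "roll": -0.026, "grip": 1}, {"dp": [0.0001, 0, -0.0048], "roll": -0.035, "grip": 1}, {"dp": [0.0001, 0, -0.0048], "roll": -0.035, "grip": 1}, {"dp": [0.0001, 0, -0.0048], "roll": -0.035, "grip": 1}, {"dp": [0.0001, 0, -0.0048], "roll": -0.035, "grip": 1}]'

```text
time_s: 5.03
ee_pos: [0.4211, -0.0388, 0.0614]
eef_rot: [-1.571, 0.0, -0.139]
force: [-0.7, 0.7, 0.7]
grip_width: 0.0009
```

apply_moves --deltas '[{"dp": [0.0001, 0, -0.0048], "roll": -0.035, "grip": 1}, {"dp": [0.0001, 0, -0.0048], "roll": -0.035, "grip": 1}, {"dp": [0.0001, 0, -0.0048], "roll": -0.035, "grip": 1}, {"dp": [0.0001, 0, -0.0048], "roll": -0.035, "grip": 1}, {"dp": [0.0001, 0, -0.0048], "roll": -0.035, "grip": 1}, {"dp": [0.0001, 0, -0.0048], "roll": -0.035, "grip": 1}, {"dp": [0.0001, 0, -0.0048], "roll": -0.035, "grip": 1}, {"dp": [0.0001, 0, -0.0048], "roll": -0.035, "grip": 1}]'

```text
time_s: 6.02
ee_pos: [0.421, -0.077, 0.0613]
eef_rot: [-1.571, 0.001, 0.141]
force: [-0.4, 0.1, -0.3]
grip_width: 0.0005
```

```bash
python3 - <<'E'
from h import *
C=np.array([.558,-.0585])
o=ctrl.get_obs(); v=o["ee_pos"][:2]-C; print(o["ee_pos"],o["force"],ang(v)%360,np.linalg.norm(v),np.degrees(o["eef_rot"][2])+180)
a=imaging.camera("side")[140:300,170:370]; cv2.imwrite("pics/side2.png",cv2.resize(a,None,fx=3.5,fy=3.5,interpolation=cv2.INTER_CUBIC))
E
```

```text
[ 0.42104242 -0.0770423   0.06134924] [-0.38454414  0.10076968 -0.29140235] 187.71023359509093 0.1382070748943534 188.07979761204166
```

View pics/side2.png

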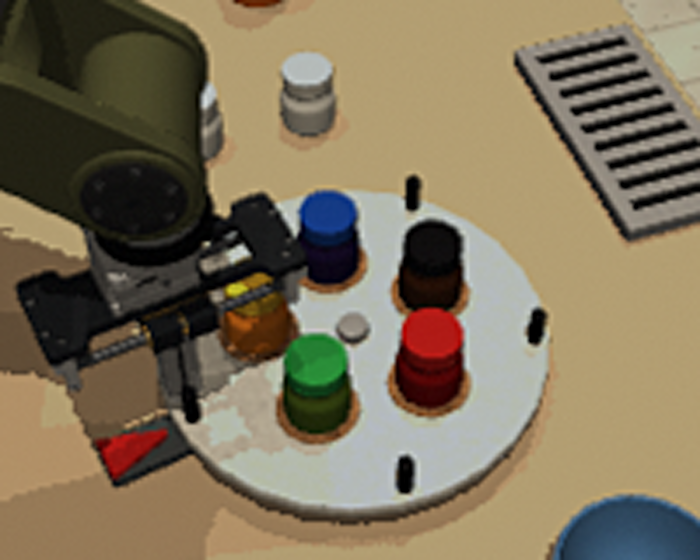

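The platter is turning with the push and the jars ride along upright. The tool is at 187.7°; about 31° remain. I'll do 29° more, tapering off, then measure.

apply_moves --deltas '[{"dp": [0.0001, 0, -0.0048], "roll": -0.035, "grip": 1}, {"dp": [0.0001, 0, -0.0048], "roll": -0.035, "grip": 1}, {"dp": [0.0001, 0, -0.0048], "roll": -0.035, "grip": 1}, {"dp": [0.0001, 0, -0.0048], "roll": -0.035, "grip": 1}, {"dp": [0.0001, 0, -0.0048], "roll": -0.035, "grip": 1}, {"dp": [0.0001, 0, -0.0048], "roll": -0.035, "grip": 1}, {"dp": [0.0001, 0, -0.0048], "roll": -0.035, "grip": 1}, {"dp": [0.0001, 0, -0.0048], "roll": -0.035, "grip": 1}]'

```text
time_s: 7.08
ee_pos: [0.4317, -0.1137, 0.0613]
eef_rot: [-1.57, 0.001, 0.42]
force: [-2.1, -1.1, 0.6]
grip_width: 0.0005
```

apply_moves --deltas '[{"dp": [0.0001, 0, -0.0048], "roll": -0.035, "grip": 1}, {"dp": [0.0001, 0, -0.0048], "roll": -0.035, "grip": 1}, {"dp": [0.0001, 0, -0.0048], "roll": -0.035, "grip": 1}, {"dp": [0.0001, 0, -0.0036], "roll": -0.026, "grip": 1}, {"dp": [0.0001, 0, -0.0036], "roll": -0.026, "grip": 1}, {"dp": [0, 0, -0.0024], "roll": -0.017, "grip": 1}, {"dp": [0, 0, -0.0024], "roll": -0.017, "grip": 1}, {"dp": [0, 0, -0.0024], "roll": -0.017, "grip": 1}, {"dp": [0, 0, 0], "roll": 0, "grip": 1}, {"dp": [0, 0, 0], "roll": 0, "grip": 1}]'

```text
time_s: 8.32
ee_pos: [0.4465, -0.1385, 0.0616]
eef_rot: [-1.571, -0.0, 0.627]
force: [-0.9, -0.0, 0.2]
grip_width: 0.0005
```

```bash
cat > m.py <<'E'
from h import *
import sys
C=np.array([.558,-.0585])
o=ctrl.get_obs(); v=o["ee_pos"][:2]-C; print(o["ee_pos"],o["force"],ang(v)%360,np.linalg.norm(v),np.degrees(o["eef_rot"][2])+180)
im=imaging.camera("side"); hsv=cv2.cvtColor(im,cv2.COLOR_BGR2HSV)
for ce,s in blobs(cv2.inRange(hsv,(0,0,0),(180,255,40)),(270,240),62):
    if s[2]<8 and s[3]<13:
        w=unproj("side",(ce[0],ce[1]-3.7),.071)[:2]-C; print("pin",ang(w).round(1),np.linalg.norm(w).round(4))
for ce,s in blobs(cv2.inRange(hsv,(22,150,70),(36,255,255)),(255,240),50):
    w=unproj("side",ce,.098)[:2]-C; print("yellow",ang(w)%360,np.linalg.norm(w).round(4),s)
a=im[140:300,170:370]; cv2.imwrite(f"pics/{sys.argv[1]}.png",cv2.resize(a,None,fx=3.5,fy=3.5,interpolation=cv2.INTER_CUBIC))
E
python3 m.py side3
```

```text
[ 0.44654265 -0.13845034  0.06155095] [-0.9220795  -0.03273186  0.2132364 ] 215.65254811131595 0.13716704710074812 215.91683564965376
pin 78.9 0.1348
pin 5.8 0.1334
pin -49.1 0.0547
pin -67.2 0.137
pin -153.3 0.1315
```

View pics/side3.png

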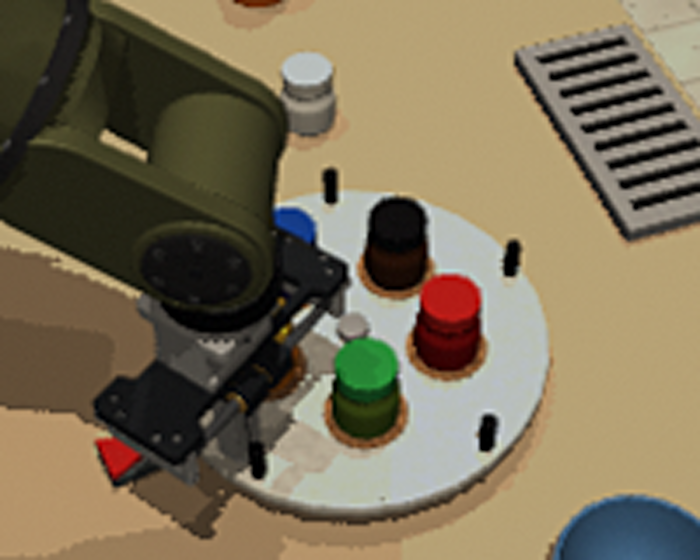

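Pins now sit at 5.8° + 72°k, a turn of about 56° from the start, so honey is near 186°. I'll add 4°, back off, lift and retreat, then check unobstructed.

apply_moves --deltas '[{"dp": [0.0001, 0, -0.0024], "roll": -0.017, "grip": 1}, {"dp": [0.0001, 0, -0.0024], "roll": -0.017, "grip": 1}, {"dp": [0, 0, -0.0024], "roll": -0.017, "grip": 1}, {"dp": [0, 0, -0.0024], "roll": -0.017, "grip": 1}, {"dp": [0, 0, 0], "roll": 0, "grip": 1}, {"dp": [0, 0, 0], "roll": 0, "grip": 1}, {"dp": [0, 0, 0.003], "roll": 0, "grip": 1}, {"dp": [-0.003, 0, 0.004], "roll": 0, "grip": 1}, {"dp": [-0.003, 0, 0.004], "roll": 0, "grip": 1}]'

```text
time_s: 9.5
ee_pos: [0.4403, -0.1412, 0.0614]
eef_rot: [-1.571, 0.0, 0.695]
force: [0.0, 0.4, -0.5]
grip_width: 0.0005
```

apply_moves --deltas '[{"dp": [0, -0.03, 0], "roll": 0, "grip": 1}, {"dp": [0, -0.04, 0], "roll": 0, "grip": 1}, {"dp": [0, -0.04, 0], "roll": 0, "grip": 1}, {"dp": [0, -0.04, 0], "roll": 0, "grip": 1}, {"dp": [0, 0, 0.045], "roll": 0, "grip": 1}, {"dp": [0, 0, 0.045], "roll": 0, "grip": 1}, {"dp": [0, 0, 0.045], "roll": 0, "grip": 1}, {"dp": [0, 0, 0.045], "roll": 0, "grip": 1}, {"dp": [0, 0, 0.045], "roll": 0, "grip": 1}, {"dp": [0, 0, 0.045], "roll": 0, "grip": 1}]'

```text
time_s: 10.75
ee_pos: [0.2666, 0.0668, 0.2114]
eef_rot: [-1.571, -0.001, 0.694]
force: [-0.1, 0.7, -0.6]
grip_width: 0.0006
```

```bash
python3 m.py side4; python3 - <<'E'
from h import *
a=imaging.camera("top")[160:330,220:390]
cv2.imwrite("pics/top4.png",cv2.convertScaleAbs(cv2.resize(a,None,fx=3.4,fy=3.4,interpolation=cv2.INTER_CUBIC),alpha=1.3))
E
```

```text
[0.26655295 0.06676404 0.21138406] [-0.10537466  0.68229937 -0.55546146] 156.74195059984822 0.3172261990700467 219.7790930734472
pin 83.3 0.1344
pin 10.1 0.1335
pin 155.2 0.1373
pin -37.8 0.0898
pin -62.9 0.1366
pin -133.8 0.1389
yellow 191.4347210920745 0.074 [237, 225, 17, 15, 211]
```

View pics/top4.png

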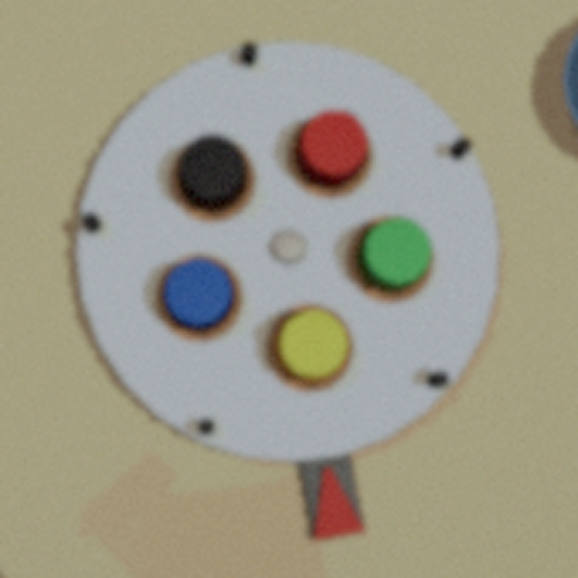

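View pics/side4.png

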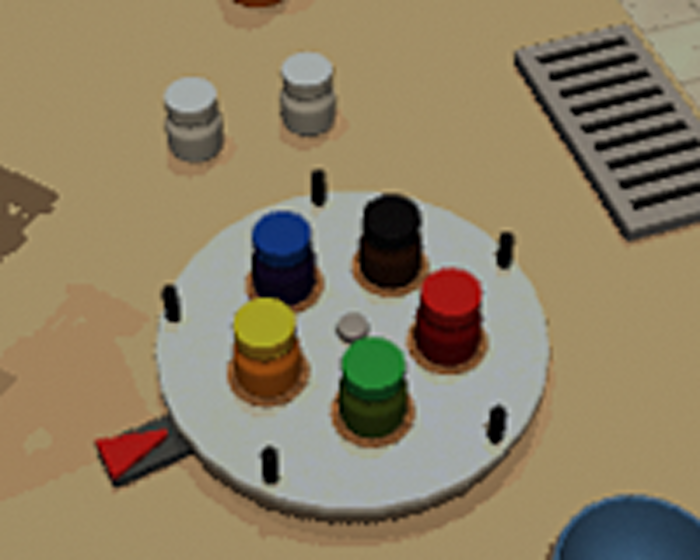

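The top view shows the honey lid at crop (314,343), between hub (288,246) and tip (329,465), with all jars upright. I'll compute the lateral offset, and hand in if it is small.

```bash
python3 - <<'E'
from h import *
f=lambda u,v:((u+.5)/3.4-.5+220,(v+.5)/3.4-.5+160)
C=np.array([.558,-.0585])
h=unproj("top",f(314,343),.1)[:2]-C
t=unproj("top",f(329,464),.018)[:2]-C; b=unproj("top",f(337,535),.018)[:2]-C
ok=[]
for q in(t,b):
    q=q/np.linalg.norm(q); d=float(np.cross(q,h)); ok.append(abs(d)<.006); print("lateral",d,"along",q@h)
if all(ok): print(ctrl.hand_in())
E
```

```text
lateral 0.0016191712673635592 along 0.07199472152784545
lateral 0.003234178581929783 along 0.07194026502846129
the job is handed in; nothing more can be done
None<stdin>:8: DeprecationWarning: Arrays of 2-dimensional vectors are deprecated. Use arrays of 3-dimensional vectors instead. (deprecated in NumPy 2.0)
```

The honey jar now stands at the front in line with the red pointer, and the job is handed in. No verdict was reported.

I pushed one rim pin along its arc with the shut fingertips, turning the carousel about 60° counter-clockwise. Then I backed off, lifted and retreated; robot time was about 11 s of the 64 s allowed.

- **Alignment:** from the top camera, honey is 1.6 mm off the front line judged by the arrow tip, or 3.2 mm judged by the arrow base. The limit is 13 mm.
- **Distance from the axis:** honey is 72 mm out, in its place on the platter.
- **Cross-check:** the side camera put honey at 191.4° against a front of about 190°, so the two views agree to about 1–2°.
- **Jars and contact:** the last pictures show all five jars upright. The tool was clear at hand-in, and the wrist force read at most about 2.5 N after each push.
- **Not re-measured:** I did not measure the mug, bowl and carafe again; the arm never went near them. I also did not measure that the carousel was at rest. The fingers had left it over a second before the last pictures.

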